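# Lay out the calibration set on the analyser's loading tray

## Robot

A 6-joint arm with a two-finger parallel gripper is mounted at the origin on the work surface. World frame = base frame: x ahead of the robot, y to its left, z up, the work surface at z = 0. Lengths are in mm, angles in rad, forces in N, time in s.
With the tool pointing down it reaches from about 350 to 975 mm from the base axis. Payload 7.1 kg.
Tool frame: the origin (TCP) lies on the centre line of the jaws, within the pads' length; the fingertips stand 17 mm ahead of it and the grasp point (between the pads) lies 2 mm behind it (tip_extent is the distance from the TCP to the fingertips, in mm); z points along the fingers, y is the line along which they close (so a half turn about z gives the same grasp; the last joint's range is limited). The gripper opens to 88 mm and grips with 3 to 60 N. Pads are 20 mm wide; open, the fingers measure 115 mm over their backs; the gripper's body (75 mm by 178 mm) begins 61 mm behind the grasp point.
Start: joints at [-1.237, 0.423, 1.63, -0, 1.089, -0.019], TCP at [215.971, -586.482, 210.175] pointing down, gripper open.
Joint ranges: [-3, 3], [-0.9, 2.11], [0.09, 2.58], [-1.31, 4.45], [0.11, 2.69], [-2.54, 2.54]. Speed limits (rad/s): [2.39, 2.39, 3.01, 3.14, 3.14, 3.14].

## Interface

Orientations are given as a rotation vector (axis times angle).
In Python, from workcell import get_obs, get_image, camera_model, close_job, look_for, outline_of, pinpoint, tip_extent gives the robot as it stands.
- The arm moves only by the shell command python3 -m jog 'ROWS'. ROWS is text: rows parted by semicolons, each of 7 numbers parted by spaces: the shift along the tool's x, y, z as a fraction of full scale, then the turn, a rotation vector about the tool's x, y, z as a fraction of full scale, then the closure, from -1 (fully open) to 1 (shut). A call has 1 to 8 rows; each row is the pose to reach, as a shift and turn from the pose commanded when the call began, along the tool's axes at that moment; what a row does not reach only later rows make up. Full scale, the value 1, is 0.2 m for a shift and 30 degrees for a turn. A row lasts 1/10 s, in which the tool goes at most 50 mm and 8.59 degrees, less where a joint would pass 70% of its speed; a pose out of reach is approached as far as the arm can. A call with a number of a shift or a turn outside -1 to 1 is refused whole. A call with a gripper value outside its range is refused whole. The fingers move at their own pace and stop on an object; the grip force is fixed at half the most. Time passes only in rows, so rows that repeat a pose let the fingers close. It gives the time, the measured TCP pose, the force, the opening and the grip force at its end, in the units of the state.
- get_obs(): the state, without advancing time (a new reading comes with each control period).
- get_image(name): name is "scene" or "top" or "wrist"; returns the picture (384x512x3 uint8, red, green, blue); there is no depth.
- camera_model(name): a dict with "fx", "fy", "cx", "cy" (pixels), "origin" and "orientation" of the camera in the world; the wrist camera has in their place "tool_from_camera" (4x4, takes a point from camera to tool coordinates, whose origin is the TCP and whose axes are the flange's). Camera axes: x right, y down, z forward; pixel columns grow to the right and rows downward; lengths in mm; the calibration is good to about 2 mm. A picture is of the moment at which its call begins: read the wrist's pose just before it. camera_model takes no time and is no camera call.
- close_job(): hands the job in; it is judged then, once.
Trained networks look in the newest picture that a camera, given by its name, has taken for a name from the list of things; names that differ only in an ending like _2 or _b are one class to them, and where a whole thing is asked for, a point or a joint stands for the part that bears it (a point fixed in the world has none). Each returns a list of dicts, best first, with "confidence" (0 to 1); they miss things now and then, are a little off and sometimes report something else, mostly with a low value. They report only what shows in the picture. A call takes as long as a camera call. They do not tell look-alikes from the thing itself.
- look_for(target, camera): "xyz" ([x, y, z] in mm, in the coordinates of the camera as it stood for that picture, good to about 4 mm: the middle of the surface that is visible of it).
- outline_of(target, camera): "mask" (384x512 bool, what is visible of it).
- pinpoint(target, camera): "xyz" ([x, y, z] in mm, in the coordinates of the camera as it stood for that picture, good to about 4 mm: a listed point, or the origin of a listed thing).
The state is a dict: "t": time; "qpos": joint angles; "qvel": joint speeds; "joint_torque": joint torques, N m; "ee_pos": TCP position; "orientation": TCP orientation; "ft_force": force on the tool from outside, world axes, zero at the start; "moment": the same for the moment, N m; "width": finger opening in mm; "grasp_force": force on a finger pad.
Only numpy, scipy, OpenCV 4.12 (cv2) and the standard library are available. Lean on these libraries where they do the work, as an engineer would, in place of code of your own. Each camera call takes 0.05 s, during which the arm holds its last target. There are 200 camera calls.

## Task

Lay out the calibration set on the grey loading tray, left and right, front and back as seen from the robot (the front row is the one nearer the robot): stand the brown jar in the back row between the diluent bottle and the cuvette tub, the square bottle in the place directly in front of the diluent bottle, and the cartridge in the place directly in front of the cuvette tub, with the little vial standing on top of the cartridge, in its middle. Set each well centred on its marked place, the square bottle and the cartridge squared up with the tray; keep everything upright and leave the diluent bottle and the tub where they stand.

Things in the scene. Friction and masses are not known exactly. Their poses are not given: they have to be found in the camera images.
- tray: Fixed grey flat tray on the bench, 206 mm (its x) by 276 mm (y), 12 mm thick. Origin: centre of underside; +x away from the robot, +y to its left (turned up to 15 degrees). Six flush 70 mm square marks: its places; back row x = +50 mm, front row (nearer the robot) x = -50 mm, each at y = +90, 0, -90 mm. Back corners are taken. Clutter nearby: under 65 mm tall.
- diluent: Diluent bottle: round white plastic bottle with shoulders and a narrow neck with black cap, 46 mm diameter, 95 mm tall, about 0.2 kg, standing loose in one back corner place of the tray. Stays there. Origin: centre of its underside, z up.
- tub: Cuvette tub: open square white plastic tub holding small clear cuvettes, 50 x 50 mm, 50 mm tall, about 0.2 kg, standing loose in the other back corner place of the tray. Stays there. Origin: centre of its underside, z up.
- jar: Round jar: brown glass with a wide black lid, 46 mm diameter, 58 mm tall, about 0.12 kg, standing loose on the bench. Origin: centre of its underside, z up.
- square_bottle: Square bottle: white plastic, square body 44 x 44 mm and 60 mm tall, then a round grey cap of 26 mm diameter; 82 mm tall in all, about 0.14 kg, standing loose on the bench. Origin: centre of its underside; x and y along its sides, z up.
- cartridge: Reagent cartridge: flat-topped white plastic block with a grey band, 66 mm long (x) by 46 mm wide (y) by 35 mm high, about 0.1 kg, lying loose on the bench, two small round silver seals on its top. Origin: centre of its underside, z up.
- vial: Calibrator vial: small clear glass vial with yellow content and a silver cap, 26 mm diameter, 43 mm tall, about 0.03 kg, standing loose on the bench. Origin: centre of its underside, z up.
There are look-alikes about, which are no part of the job. What is shaped like the tub but blue is not meant.

How it is judged (in metres and radians):
At the end, for the whole second after the job is handed in: Jar, square bottle and cartridge within 15 mm of their places' centres along each tray axis, the latter two within 0.25 rad of square (any quarter turn); vial on the cartridge within 12 mm of its middle; all upright within 0.1 rad, at rest, released; diluent bottle and tub still in place (((y of diluent in the frame of tray between 0.06 and 0.12 m and y of tub in the frame of tray between -0.12 and -0.06 m and x of square_bottle in the frame of tray between -0.065 and -0.035 m and y of square_bottle in the frame of tray between 0.075 and 0.105 m and z of square_bottle in the frame of tray between 0.006 and 0.018 m and x of cartridge in the frame of tray between -0.065 and -0.035 m and y of cartridge in the frame of tray between -0.105 and -0.075 m and z of cartridge in the frame of tray between 0.006 and 0.018 m) or (y of diluent in the frame of tray between -0.12 and -0.06 m and y of tub in the frame of tray between 0.06 and 0.12 m and x of square_bottle in the frame of tray between -0.065 and -0.035 m and y of square_bottle in the frame of tray between -0.105 and -0.075 m and z of square_bottle in the frame of tray between 0.006 and 0.018 m and x of cartridge in the frame of tray between -0.065 and -0.035 m and y of cartridge in the frame of tray between 0.075 and 0.105 m and z of cartridge in the frame of tray between 0.006 and 0.018 m)) and x of jar in the frame of tray between 0.035 and 0.065 m and y of jar in the frame of tray between -0.015 and 0.015 m and z of jar in the frame of tray between 0.006 and 0.018 m and (angle between the x axis of square_bottle and the x axis of tray, either way round below 0.25 rad or angle between the x axis of square_bottle and the y axis of tray, either way round below 0.25 rad) and (angle between the x axis of cartridge and the x axis of tray, either way round below 0.25 rad or angle between the x axis of cartridge and the y axis of tray, either way round below 0.25 rad) and horizontal distance between vial and cartridge below 0.012 m and z of vial in the frame of cartridge between 0.03 and 0.04 m and angle between each of jar, square_bottle, cartridge, vial, diluent, tub's own z axis and vertical below 0.1 rad and linear speed of each of jar, square_bottle, cartridge, vial below 0.02 m/s); the robot touches nothing.
It fails at once if the diluent bottle is shifted by more than 15 mm or tipped (distance of diluent from where it was at the start of the episode above 0.015 m or angle between diluent's own z axis and vertical above 0.3 rad).
It fails at once if the cuvette tub is shifted by more than 15 mm or tipped (distance of tub from where it was at the start of the episode above 0.015 m or angle between tub's own z axis and vertical above 0.3 rad).
It fails at once if one of the four things is tipped over (more than about 40 degrees) (angle between any of jar, square_bottle, cartridge, vial's own z axis and vertical above 0.7 rad).
It also fails if it takes over 122 s, if anything falls off the work surface, if the arm or the gripper's body presses on something with over 40 N, if the wrist force passes 120 N, or if a joint passes its speed limit or range.

## Working session

There is one attempt and no reset: what is moved stays moved. The work goes in short steps, Python scripts to look and compute and a shell command to move; the robot and the scene stay as the last step left them, time stands still between calls to the robot, and variables do not carry over. Pictures are saved under pics/ and viewed, at most 14 in all, crops included, and the job is handed in when it is done.

```bash
mkdir -p pics; ls; python3 - <<'E'
from workcell import *
import cv2,numpy as np
for c in ("top","scene"):
    im=get_image(c); cv2.imwrite(f"pics/{c}0.png",im[:,:,::-1])
    m=camera_model(c); print(m)
    for t in ("tray","diluent","tub","jar","square_bottle","cartridge","vial"):
        for d in pinpoint(t,c)[:4]:
            R=np.array(m["orientation"]); 
            import cv2 as _
            Rm=R if R.shape==(3,3) else cv2.Rodrigues(R)[0]
            p=np.array(d["xyz"]); print(c,t,round(d["confidence"],2),np.round(Rm@p+m["origin"]), np.round([m["fx"]*p[0]/p[2]+m["cx"],m["fy"]*p[1]/p[2]+m["cy"]]))
print(get_obs(), tip_extent)
E
```

```text
pics
{'fx': 452.14449340733603, 'fy': 452.14449340733603, 'cx': 255.35406239166454, 'cy': 181.6328505233944, 'origin': array([ 460.94536421,  -47.47267867, 1333.04845397]), 'orientation': array([-2.17510361,  2.14343233, -0.11586568])}
top tray 0.74 [604.  90.  -3.] [212. 184.]
top diluent 0.56 [643. 185.  15.] [180. 170.]
top tub 0.97 [821. 211.   0.] [174. 112.]
top tub 0.74 [ 713. -142.    0.] [291. 149.]
top tub 0.66 [664.  10.   9.] [240. 164.]
top jar 0.61 [ 587. -201.   -0.] [311. 191.]
top square_bottle 0.88 [ 590. -347.    3.] [360. 191.]
top cartridge 0.91 [ 440. -198.   -5.] [309. 241.]
top cartridge 0.41 [ 452. -327.   -0.] [354. 238.]
top vial 0.46 [ 451. -327.    2.] [354. 238.]
{'fx': 429.9564043187221, 'fy': 429.9564043187221, 'cx': 256.0717361041953, 'cy': 187.42971909233208, 'origin': array([1094.99691595, -696.23265408,  613.01703147]), 'orientation': array([-2.10243501, -0.6427333 ,  0.36444073])}
scene tray 0.8 [605.  90.  -1.] [278. 179.]
scene diluent 0.56 [633. 185.   9.] [306. 163.]
scene tub 0.96 [819. 212.  -2.] [375. 182.]
scene tub 0.91 [ 707. -143.   -7.
[... 266 characters left out ...]
': 0.8, 'qpos': array([-1.23702573e+00,  4.23086896e-01,  1.62989316e+00,  1.75506076e-05,
        1.08857203e+00, -1.89922011e-02]), 'qvel': array([ 1.25987841e-04,  1.54352246e-03,  5.72438276e-05, -9.65937408e-05,
       -3.54845579e-04,  9.54465980e-04]), 'joint_torque': array([ 8.98360128e-06, -5.44516969e+01, -2.74036574e+01,  6.45902473e-02,
        1.68276118e-02,  1.21817769e-05]), 'ee_pos': array([ 215.96524649, -586.49975898,  210.18594346]), 'orientation': array([3.09281631e+00, 5.51230646e-01, 3.41122050e-05]), 'ft_force': array([-0.56967135,  0.13620168, -0.14923273]), 'moment': array([-0.0211253 ,  0.0188666 , -0.00235566]), 'grasp_force': 0.0, 'width': 87.17225035333307} 17.0
```

```bash
python3 - <<'E'
import cv2
im=cv2.imread("pics/top0.png"); cv2.imwrite("pics/top0c.png",cv2.resize(im[80:290,130:410],None,fx=2.8,fy=2.8,interpolation=cv2.INTER_CUBIC))
E
```

```text
(no output)
```

View pics/top0c.png

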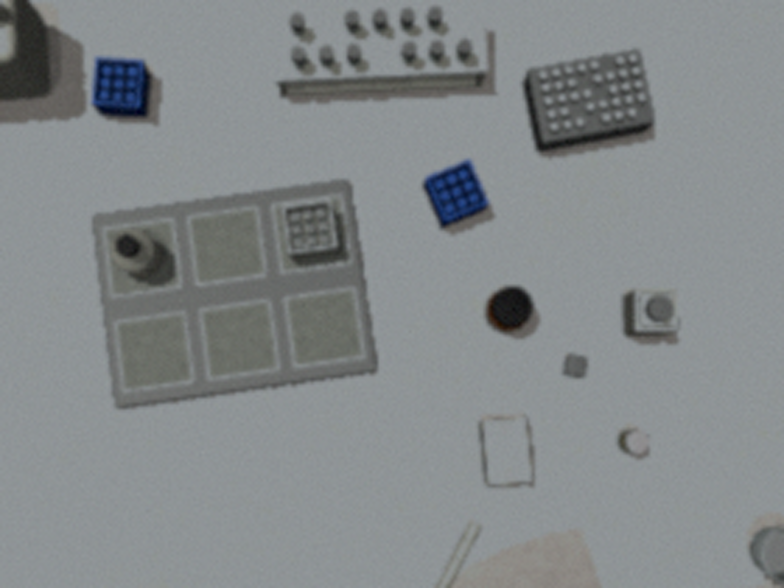

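View pics/scene0.png

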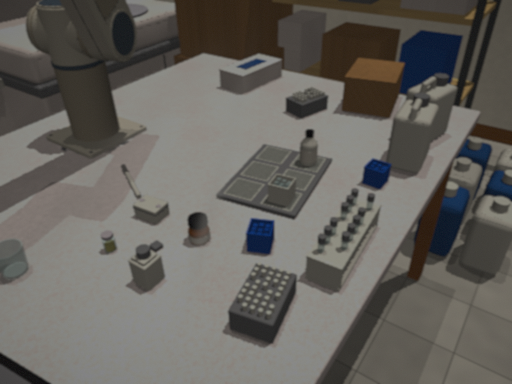

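Top view: the tray is turned about 7°, with the diluent back-left and the white tub back-right. So the square bottle goes front-left and the cartridge front-right. The jar (512,308), square bottle (655,312), vial (635,442) and cartridge (507,450) lie to the right, with a small loose cap at (575,365). Next I'll look with the wrist camera.

```bash
cat > h.py <<'E'
import numpy as np,cv2
from scipy.spatial.transform import Rotation as Ro
from workcell import *
def cam(c):
    m=camera_model(c)
    if "tool_from_camera" in m:
        o=get_obs(); T=np.eye(4); T[:3,:3]=Ro.from_rotvec(o["orientation"]).as_matrix(); T[:3,3]=o["ee_pos"]; T=T@np.array(m["tool_from_camera"])
    else:
        T=np.eye(4); T[:3,:3]=Ro.from_rotvec(m["orientation"]).as_matrix(); T[:3,3]=m["origin"]
    return m,T
def ray(px,m,T,z):
    d=T[:3,:3]@np.array([(px[0]-m["cx"])/m["fx"],(px[1]-m["cy"])/m["fy"],1]); o=T[:3,3]
    return o+d*(z-o[2])/d[2]
def proj(p,m,T):
    q=T[:3,:3].T@(np.array(p)-T[:3,3]); return np.array([m["fx"]*q[0]/q[2]+m["cx"],m["fy"]*q[1]/q[2]+m["cy"]])
def go(xyz,a=None,frm=None,R=None):
    """fractions to reach xyz with closing line (tool y) along world angle a (deg), pointing down"""
    o=get_obs(); R0=Ro.from_rotvec(o["orientation"]); p0=np.array(o["ee_pos"])
    sh=R0.as_matrix().T@(np.array(xyz)-p0)/200
    t=np.zeros(3)
    if a is not None:
        ya=R0.as_matrix()[:,1]; cur=np.degrees(np.arctan2(ya[1],ya[0])); best=(a-cur+90)%180-90
        y=np.radians(cur+best); Y=np.array([np.cos(y),np.sin(y),0]); Z=np.array([0,0,-1.]); 
        Rt=Ro.from_matrix(np.c_[np.cross(Y,Z),Y,Z]); t=np.degrees((R0.inv()*Rt).as_rotvec())/30
    print("go",np.round(xyz),a,"->",np.round(sh,3),np.round(t,3))
E
python3 - <<'E'
from h import *
m,T=cam("top")
P=[ray((x/2.8+130,y/2.8+80),m,T,12) for x,y in [(95,215),(350,181),(376,372),(117,406)]]
P=np.array(P);print(np.round(P,1),P.mean(0), [np.linalg.norm(P[i]-P[i-1]) for i in range(4)])
for a,b in((1,0),(2,3)): d=P[b]-P[a];print(np.degrees(np.arctan2(-d[0],d[1])))
for a,b in((3,0),(2,1)): d=P[b]-P[a];print(np.degrees(np.arctan2(d[1],d[0])))
print(camera_model("wrist")); R=Ro.from_rotvec(get_obs()["orientation"]).as_matrix();print(R.round(3))
print(get_obs()["qpos"]); go([480,-280,380],0); go([480,-280,380],90)
E
```

```text
[[682.6 234.9  12. ]
 [722.9 -34.4  12. ]
 [521.1 -64.5  12. ]
 [481.8 204.3  12. ]] [602.07500771  85.07829778  12.        ] [np.float64(203.1339490041793), np.float64(272.3000382690116), np.float64(204.0595896120681), np.float64(271.7283759795132)]
8.507394562791555
8.312072571847295
8.656487565320433
8.494856626763967
{'fx': 265.5672939375227, 'fy': 265.5672939375227, 'cx': 257.6628160381839, 'cy': 195.32226594391648, 'tool_from_camera': array([[ 4.84784313e-05, -9.52257012e-01, -3.05297528e-01,
         8.40863779e+01],
       [ 9.99999993e-01,  7.97366467e-05, -8.99167125e-05,
        -4.42113347e-01],
       [ 1.09967221e-04, -3.05297522e-01,  9.52257009e-01,
        -1.73961302e+02],
       [ 0.00000000e+00,  0.00000000e+00,  0.00000000e+00,
         1.00000000e+00]])}
[[ 0.938  0.345  0.   ]
 [ 0.345 -0.938 -0.   ]
 [ 0.     0.    -1.   ]]
[-1.23702573e+00  4.23086896e-01  1.62989316e+00  1.75506076e-05
  1.08857203e+00 -1.89922011e-02]
go [ 480 -280  380] 0 -> [ 1.768 -0.982 -0.849] [ 0.     0.    -2.326]
go [ 480 -280  380] 90 -> [ 1.768 -0.982 -0.849] [ 0.    -0.     0.674]
```

```bash
python3 -m jog '.25 -.12 0 0 0 0 -1;.5 -.25 0 0 0 0 -1;.75 -.37 0 0 0 0 -1;.94 -.5 0 0 0 0 -1' && python3 -m jog '.25 -.12 0 0 0 .2 -1;.5 -.25 0 0 0 .45 -1;.75 -.37 0 0 0 .674 -1;.94 -.5 0 0 0 .674 -1;.94 -.5 0 0 0 .674 -1;.94 -.5 0 0 0 .674 -1;.94 -.5 0 0 0 .674 -1'
python3 - <<'E'
from h import *
m,T=cam("wrist"); im=get_image("wrist"); cv2.imwrite("pics/w1.png",im[:,:,::-1])
for t in ("jar","square_bottle","cartridge","vial"):
    for d in pinpoint(t,"wrist")[:3]:
        p=(T@np.r_[d["xyz"],1])[:3]; print(t,round(d["confidence"],2),p.round(),proj(p,m,T).round())
E
```

```text
t: 1.2
ee_pos: [351.0, -437.1, 210.4]
orientation: [3.092, 0.55, 0.001]
ft_force: [1.1, 0.7, -0.3]
width: 88.0
grasp_force: 0.0
t: 1.9
ee_pos: [491.1, -279.9, 210.1]
orientation: [3.141, 0.001, -0.001]
ft_force: [-0.0, -0.4, 0.2]
width: 87.4
grasp_force: 0.0
jar 0.86 [ 588. -202.    4.] [200. 100.]
square_bottle 0.92 [ 584. -342.    1.] [303. 103.]
cartridge 0.83 [ 441. -194.    0.] [201. 202.]
cartridge 0.64 [ 588. -203.    3.] [201. 100.]
vial 0.72 [ 452. -325.    3.] [287. 196.]
vial 0.39 [ 588. -342.   -1.] [303. 100.]
```

View pics/w1.png

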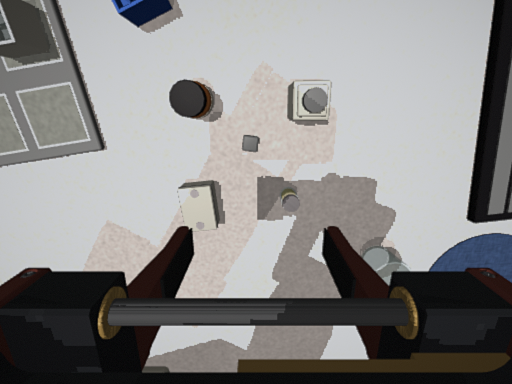

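```bash
python3 - <<'E'
import cv2
im=cv2.imread("pics/w1.png"); cv2.imwrite("pics/w1c.png",cv2.resize(im[70:245,160:345],None,fx=4,fy=3.4,interpolation=cv2.INTER_CUBIC)[:595])
E
```

```text
(no output)
```

View pics/w1c.png

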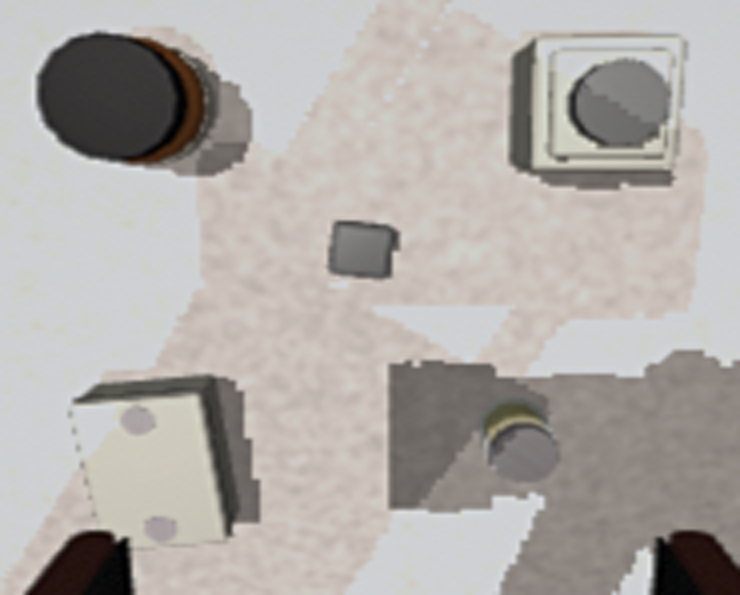

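```bash
python3 - <<'E'
from h import *
m,T=cam("wrist")
f=lambda u,v,z: ray((160+u/4,70+v/3.4),m,T,z)
print("jar",f(110,97,58)); print("cap",f(621,103,82)); print("vial",f(522,452,43))
for z,c in ((60,[(538,36),(684,38),(676,172),(535,170)]),(35,[(73,403),(206,393),(229,540),(104,548)])):
    P=np.array([f(u,v,z) for u,v in c]); print(P.mean(0),[round(np.linalg.norm(P[i]-P[(i+1)%4]),1) for i in range(4)],[round(np.degrees(np.arctan2(*(P[(i+1)%4]-P[i])[1::-1]))%180,1) for i in range(4)])
go([587,-201,140],98.5); go([587,-201,35],98.5)
E
```

```text
jar [ 587.7616391  -199.39876881   58.        ]
cap [ 584.74121523 -342.13514385   82.        ]
vial [ 454.41227418 -324.84900526   43.        ]
[ 584.69741651 -343.00400105   60.        ] [np.float64(41.2), np.float64(42.8), np.float64(41.5), np.float64(42.7)] [np.float64(89.0), np.float64(1.6), np.float64(89.0), np.float64(1.1)]
[ 442.70421593 -196.7862321    35.        ] [np.float64(45.9), np.float64(64.8), np.float64(45.4), np.float64(64.3)] [np.float64(95.1), np.float64(4.2), np.float64(94.6), np.float64(4.6)]
go [ 587 -201  140] 98.5 -> [ 0.48  -0.399  0.351] [ 0.     0.    -0.287]
go [ 587 -201   35] 98.5 -> [ 0.48  -0.399  0.876] [ 0.     0.    -0.287]
```

```bash
python3 -m jog '.24 -.2 .15 0 0 -.28 -1;.485 -.4 .3 0 0 -.56 -1;.485 -.4 .35 0 0 -.84 -1;.485 -.4 .35 0 0 -1 -1;.485 -.4 .55 0 0 -1 -1;.485 -.4 .75 0 0 -1 -1;.485 -.4 .875 0 0 -1 -1;.485 -.4 .875 0 0 -1 -1' && python3 -m jog '0 0 0 0 0 0 .3;0 0 0 0 0 0 .3;0 0 0 0 0 0 .6;0 0 0 0 0 0 .8;0 0 0 0 0 0 .8;0 0 0 0 0 0 .8;0 0 0 0 0 0 .8;0 0 0 0 0 0 .8'
python3 - <<'E'
from h import *
go([588,-200,180],68.5-90+90)
E
```

```text
t: 2.95
ee_pos: [585.5, -199.1, 31.5]
orientation: [-3.031, -0.81, 0.009]
ft_force: [0.3, -0.7, 0.5]
width: 87.6
grasp_force: 0.0
t: 3.75
ee_pos: [588.8, -199.3, 35.5]
orientation: [3.034, 0.813, 0.0]
ft_force: [-0.9, 0.6, 3.9]
width: 40.8
grasp_force: 30.0
go [ 588 -200  180] 68.5 -> [-0.005  0.001 -0.722] [ 0.000e+00 -1.000e-03  1.717e+00]
```

```bash
python3 -m jog '0 0 -.2 0 0 0 .8;0 0 -.4 0 0 0 .8;.1 -.1 -.6 0 0 -.25 .8;.25 -.3 -.8 0 0 -.5 .8;.4 -.45 -.8 0 0 -.75 .8;.55 -.65 -.8 0 0 -1 .8;.55 -.65 -.8 0 0 -1 .8;.55 -.65 -.8 0 0 -1 .8' 
python3 - <<'E'
from h import *
print(get_obs()["qpos"])
m,T=cam("wrist"); im=get_image("wrist"); cv2.imwrite("pics/w2.png",im[:,:,::-1])
for t in ("tray","diluent","tub"):
    for d in pinpoint(t,"wrist")[:3]:
        p=(T@np.r_[d["xyz"],1])[:3]; print(t,round(d["confidence"],2),p.round(),proj(p,m,T).round())
go([651,92,200],8.5)
E
```

```text
t: 4.55
ee_pos: [618.6, -30.4, 194.8]
orientation: [-2.719, -1.573, 0.001]
ft_force: [0.4, -0.2, -0.7]
width: 40.8
grasp_force: 30.0
[-6.81889418e-02  4.32585348e-01  1.65439162e+00 -3.22836197e-04
  1.05545939e+00  4.53858390e-01]
diluent 0.93 [643. 187.   9.] [183.   5.]
tub 0.88 [665.  12.  11.] [273. 130.]
tub 0.68 [ 710. -143.   -6.] [348. 206.]
go [651  92 200] 8.5 -> [ 0.623 -0.174 -0.027] [-2.000e-03  1.000e-03 -1.288e+00]
```

View pics/w2.png

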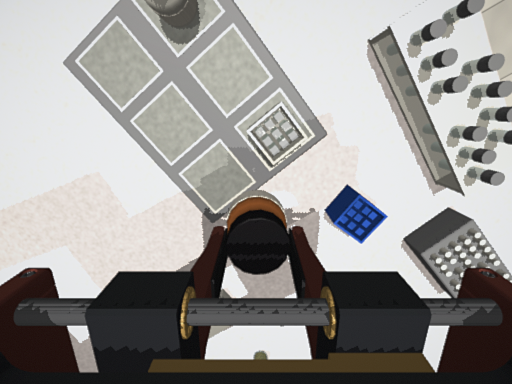

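```bash
python3 - <<'E'
from h import *
m,T=cam("wrist")
M={"BM":[(229,24),(273,74),(232,117),(187,71)],"FL":[(119,16),(163,63),(123,110),(76,62)],"FM":[(168,82),(211,125),(174,164),(132,124)]}
L={"BM":(50,0),"FL":(-50,90),"FM":(-50,0)}
A=[];B=[]
for k,c in M.items():
    P=np.array([ray(p,m,T,12) for p in c]); print(k,P.mean(0).round(1),[round(np.linalg.norm(P[i]-P[i-1]),1) for i in range(4)])
    A.append(L[k]);B.append(P.mean(0)[:2])
A=np.array(A,float);B=np.array(B); a=A-A.mean(0);b=B-B.mean(0)
th=np.arctan2((a[:,0]*b[:,1]-a[:,1]*b[:,0]).sum(),(a*b).sum()); R=np.array([[np.cos(th),-np.sin(th)],[np.sin(th),np.cos(th)]])
t=B.mean(0)-R@A.mean(0); print("tray",t,np.degrees(th))
for n,l in (("BM",(50,0)),("FL",(-50,90)),("FR",(-50,-90))): print(n,R@l+t)
E
```

```text
BM [653.3  95.   12. ] [np.float64(73.1), np.float64(74.9), np.float64(72.6), np.float64(76.2)]
FL [542.6 170.5  12. ] [np.float64(77.0), np.float64(67.2), np.float64(78.9), np.float64(73.8)]
FM [554.2  81.   12. ] [np.float64(72.4), np.float64(72.3), np.float64(73.8), np.float64(72.2)]
tray [603.9034081   88.00122563] 7.726670972916069
BM [653.44944421  94.72359912]
FL [542.25709969 170.46171714]
FR [566.45764427  -7.90401287]
```

```bash
python3 -m jog '.2 -.05 0 0 0 -.25 .8;.4 -.1 0 0 0 -.5 .8;.55 -.14 0 0 0 -.75 .8;.629 -.165 0 0 0 -1 .8;.629 -.165 0 0 0 -1 .8;.629 -.165 .2 0 0 -1 .8;.629 -.165 .4 0 0 -1 .8;.629 -.165 .5 0 0 -1 .8' && python3 -m jog '0 0 .1 0 0 0 .8;0 0 .2 0 0 0 .8;0 0 .23 0 0 0 .8;0 0 .235 0 0 0 .8;0 0 .235 0 0 0 .8'; python3 -c "
from h import *
go([653,95,48],0)"
```

```text
t: 5.55
ee_pos: [651.0, 91.2, 91.7]
orientation: [-2.226, -2.213, 0.006]
ft_force: [-0.4, 0.0, -1.2]
width: 40.9
grasp_force: 30.0
t: 6.05
ee_pos: [653.6, 92.5, 48.5]
orientation: [2.225, 2.218, 0.0]
ft_force: [0.1, 0.3, -0.6]
width: 40.7
grasp_force: 30.0
go [653  95  48] 0 -> [ 0.013 -0.003  0.003] [ 0.001  0.    -0.006]
```

```bash
python3 -m jog '.012 0 0 0 0 0 .8;.012 0 .003 0 0 0 0;.012 0 .003 0 0 0 -.6;.012 0 0 0 0 0 -1;.012 0 0 0 0 0 -1;.012 0 -.15 0 0 0 -1;.012 0 -.4 0 0 0 -1;.012 0 -.7 0 0 0 -1' && python3 -m jog '-.25 -.05 0 0 0 .28 -1;-.5 -.1 0 0 0 .56 -1;-.75 -.15 0 0 0 .84 -1;-1 -.2 0 0 0 1 -1;-1 -.2 0 0 0 1 -1' ; python3 - <<'E'
from h import *
m,T=cam("wrist"); 
get_image("wrist")
for t in ("jar","diluent","tub"):
    for d in pinpoint(t,"wrist")[:3]:
        p=(T@np.r_[d["xyz"],1])[:3]; print(t,round(d["confidence"],2),p.round())
go([584.7,-342.5,190],91.2)
E
```

```text
t: 6.85
ee_pos: [652.5, 96.1, 178.8]
orientation: [-2.221, -2.22, 0.003]
ft_force: [0.6, 0.1, 0.3]
width: 87.1
grasp_force: 0.0
t: 7.35
ee_pos: [612.1, -108.7, 178.5]
orientation: [2.725, 1.561, -0.001]
ft_force: [0.3, 0.0, 0.5]
width: 88.0
grasp_force: 0.0
jar 0.74 [652.  93.  16.]
tub 0.65 [668.  14.  12.]
tub 0.61 [ 712. -145.   -4.]
tub 0.45 [ 453. -323.    1.]
go [ 585. -342.  190.] 91.2 -> [-1.109  0.473 -0.059] [-0.000e+00 -1.000e-03  1.962e+00]
```

```bash
python3 -m jog '-.25 .1 0 0 0 .28 -1;-.5 .2 0 0 0 .56 -1;-.75 .3 0 0 0 .84 -1;-1 .43 0 0 0 1 -1;-1 .43 0 0 0 1 -1;-1 .43 0 0 0 1 -1'; python3 -c "
from h import *
go([584.7,-342.5,35],91.2)"
```

```text
t: 8.15
ee_pos: [588.2, -321.0, 177.9]
orientation: [3.034, 0.813, 0.0]
ft_force: [0.5, 0.7, 0.1]
width: 87.7
grasp_force: 0.0
go [ 585. -342.   35.] 91.2 -> [-0.069  0.084  0.715] [ 0.   -0.    0.96]
```

```bash
python3 -m jog '-.069 .084 0 0 0 .28 -1;-.069 .084 0 0 0 .56 -1;-.069 .084 0 0 0 .84 -1;-.069 .084 0 0 0 .96 -1;-.069 .084 .2 0 0 .96 -1;-.069 .084 .42 0 0 .96 -1;-.069 .084 .65 0 0 .96 -1;-.069 .084 .715 0 0 .96 -1' && python3 -m jog '0 0 0 0 0 0 0;0 0 0 0 0 0 .4;0 0 0 0 0 0 .6;0 0 0 0 0 0 .8;0 0 0 0 0 0 .8;0 0 0 0 0 0 .8;0 0 -.2 0 0 0 .8;0 0 -.4 0 0 0 .8' && python3 -m jog '0 0 -.25 0 0 0 .8;0 0 -.4 0 0 0 .8;0 0 -.4 0 0 0 .8'; python3 -c "
from h import *
go([541.5,170,180],98)"
```

```text
t: 8.95
ee_pos: [581.9, -336.8, 30.3]
orientation: [-3.136, -0.039, 0.011]
ft_force: [-0.4, 0.4, -0.4]
width: 88.1
grasp_force: 0.0
t: 9.75
ee_pos: [582.8, -340.9, 114.6]
orientation: [-3.139, -0.032, 0.005]
ft_force: [0.1, 0.1, -0.4]
width: 43.5
grasp_force: 30.0
t: 10.05
ee_pos: [586.7, -343.3, 201.1]
orientation: [3.136, 0.032, 0.013]
ft_force: [-0.5, -0.9, 0.3]
width: 43.6
grasp_force: 30.0
go [542. 170. 180.] 98 -> [-0.174 -2.571  0.091] [ 0.011 -0.015 -0.227]
```

```bash
python3 -m jog '0 -.25 0 0 0 0 .8;0 -.5 0 0 0 0 .8;0 -.75 0 0 0 0 .8;0 -1 0 0 0 0 .8' && python3 -m jog '0 -.25 0 0 0 0 .8;0 -.5 0 0 0 0 .8;-.1 -.75 0 0 0 0 .8;-.17 -1 0 0 0 0 .8;-.17 -1 0 0 0 0 .8' && python3 -m jog '0 -.25 0 0 0 -.1 .8;0 -.45 0 0 0 -.23 .8;0 -.55 0 0 0 -.23 .8;0 -.55 .2 0 0 -.23 .8;0 -.55 .3 0 0 -.23 .8;0 -.55 .3 0 0 -.23 .8;0 -.55 .3 0 0 -.23 .8'; python3 -c "
from h import *
go([541.5,170,48],98)"
```

```text
t: 10.45
ee_pos: [578.5, -139.8, 193.6]
orientation: [-3.141, -0.031, 0.004]
ft_force: [1.1, -0.7, -2.1]
width: 43.8
grasp_force: 30.0
t: 10.95
ee_pos: [538.7, 61.7, 193.6]
orientation: [-3.141, -0.039, 0.006]
ft_force: [-0.0, -0.7, -1.7]
width: 44.0
grasp_force: 30.0
t: 11.65
ee_pos: [539.4, 167.0, 134.6]
orientation: [3.133, 0.221, -0.003]
ft_force: [0.1, -0.6, -0.9]
width: 43.6
grasp_force: 30.0
go [542. 170.  48.] 98 -> [ 0.013 -0.013  0.433] [0.001 0.003 0.002]
```

```bash
python3 -m jog '.013 -.013 .15 0 0 0 .8;.013 -.013 .3 0 0 0 .8;.013 -.013 .4 0 0 0 .8;.013 -.013 .434 0 0 0 .8;.013 -.013 .434 0 0 0 .8;.013 -.013 .434 0 0 0 .8' && python3 -m jog '0 0 0 0 0 0 .8;0 0 0 0 0 0 .2;0 0 0 0 0 0 -.4;0 0 0 0 0 0 -1;0 0 0 0 0 0 -1;0 0 -.2 0 0 0 -1;0 0 -.45 0 0 0 -1;0 0 -.7 0 0 0 -1'; python3 -c "
from h import *
go([442.7,-196.8,180],94.4)"
```

```text
t: 12.25
ee_pos: [543.0, 170.6, 49.7]
orientation: [-3.133, -0.221, -0.004]
ft_force: [0.4, 1.5, -0.4]
width: 43.8
grasp_force: 30.0
t: 13.05
ee_pos: [541.1, 170.4, 189.5]
orientation: [3.133, 0.222, -0.003]
ft_force: [-0.1, 1.0, -1.2]
width: 86.8
grasp_force: 0.0
go [ 443. -197.  180.] 94.4 -> [-0.746  1.748  0.049] [0.001 0.003 0.123]
```

```bash
python3 -m jog '-.1 .22 0 0 0 0 -1;-.2 .45 0 0 0 0 -1;-.3 .68 0 0 0 0 -1;-.4 .9 0 0 0 .12 -1;-.4 .9 0 0 0 .12 -1' && python3 -m jog '-.1 .22 0 0 0 0 -1;-.2 .45 0 0 0 0 -1;-.3 .68 .2 0 0 0 -1;-.35 .84 .3 0 0 0 -1;-.35 .84 .3 0 0 0 -1;-.35 .84 .3 0 0 0 -1'; python3 - <<'E'
from h import *
m,T=cam("wrist"); im=get_image("wrist"); cv2.imwrite("pics/w3.png",im[:,:,::-1])
go([442.7,-196.8,22],94.4)
E
```

```text
t: 13.55
ee_pos: [486.0, -23.0, 188.4]
orientation: [3.139, 0.113, -0.002]
ft_force: [-1.0, 1.0, -0.0]
width: 87.2
grasp_force: 0.0
t: 14.15
ee_pos: [431.0, -192.0, 127.8]
orientation: [-3.138, -0.12, 0.002]
ft_force: [0.1, 0.1, 0.1]
width: 87.9
grasp_force: 0.0
go [ 443. -197.   22.] 94.4 -> [0.053 0.031 0.533] [-0.001 -0.     0.002]
```

View pics/w3.png

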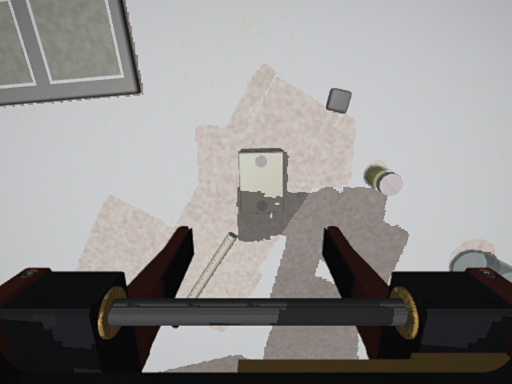

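```bash
python3 -m jog '.053 .031 .15 0 0 0 -1;.053 .031 .3 0 0 0 -1;.053 .031 .42 0 0 0 -1;.053 .031 .5 0 0 0 -1;.053 .031 .53 0 0 0 -1;.053 .031 .53 0 0 0 -1;.053 .031 .53 0 0 0 .3;.053 .031 .53 0 0 0 .5' && python3 -m jog '0 0 0 0 0 0 .8;0 0 0 0 0 0 .8;0 0 0 0 0 0 .8;0 0 0 0 0 0 .8;0 0 -.15 0 0 0 .8;0 0 -.3 0 0 0 .8;0 0 -.5 0 0 0 .8;0 0 -.5 0 0 0 .8'; python3 -c "
from h import *
go([567,-8,120],98)"
```

```text
t: 15.0
ee_pos: [443.3, -197.3, 23.5]
orientation: [3.138, 0.124, 0.003]
ft_force: [0.6, 0.2, -0.7]
width: 75.4
grasp_force: 0.0
t: 15.8
ee_pos: [445.2, -198.7, 126.5]
orientation: [3.135, 0.123, 0.011]
ft_force: [0.2, -0.3, -0.1]
width: 11.4
grasp_force: 0.0
go [567  -8 120] 98 -> [ 0.682 -0.903  0.034] [ 0.008 -0.013 -0.117]
```

```bash
python3 - <<'E'
from h import *
m,T=cam("wrist"); im=get_image("wrist"); cv2.imwrite("pics/w4.png",im[:,:,::-1]); print(get_obs()["width"],get_obs()["ee_pos"])
E
```

```text
9.689324457266917 [ 443.94517589 -198.08136426  124.55185032]
```

View pics/w4.png

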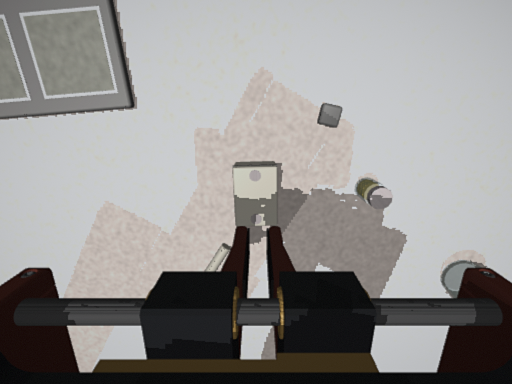

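```bash
python3 -m jog '0 0 -.1 0 0 0 -1;0 0 -.1 0 0 0 -1;0 0 -.1 0 0 0 -1;0 0 -.1 0 0 0 -1;0 0 -.1 0 0 0 -1;0 0 -.1 0 0 0 -1;0 0 -.1 0 0 0 -1'; python3 - <<'E'
from h import *
m,T=cam("wrist"); im=get_image("wrist"); cv2.imwrite("pics/w5.png",im[:,:,::-1])
cv2.imwrite("pics/w5c.png",cv2.resize(im[130:270,180:330,::-1],None,fx=4,fy=4,interpolation=cv2.INTER_CUBIC))
for d in pinpoint("cartridge","wrist")[:2]: print(d["confidence"],T[:3]@np.r_[d["xyz"],1])
E
```

```text
t: 16.55
ee_pos: [442.1, -197.1, 141.9]
orientation: [-3.139, -0.123, 0.001]
ft_force: [1.2, 0.5, -0.2]
width: 62.5
grasp_force: 0.0
0.78 [ 441.25789927 -196.16861603    4.67605992]
```

View pics/w5c.png

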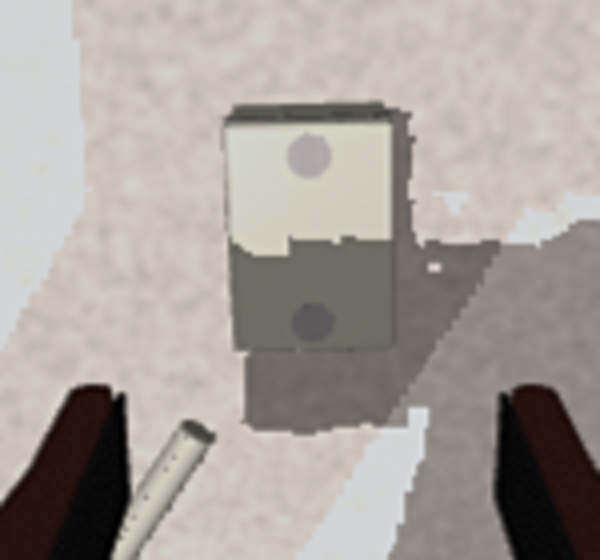

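```bash
python3 - <<'E'
from h import *
m,T=cam("wrist")
P=np.array([ray((180+u/4,130+v/4),m,T,35) for u,v in [(226,122),(391,122),(395,348),(234,350)]]); print(P.mean(0),P[1]-P[0],P[0]-P[3],P[1]-P[2])
p=P.mean(0); go([p[0],p[1],21],94.4)
E
```

```text
[ 442.42067675 -197.04285186   35.        ] [  3.45132823 -43.87306777   0.        ] [65.36928168  5.829355    0.        ] [64.59982359  7.73181269  0.        ]
go [ 442. -197.   21.] 94.4 -> [ 0.001 -0.     0.606] [-0.     0.     0.003]
```

```bash
python3 -m jog '0 0 .2 0 0 0 -1;0 0 .4 0 0 0 -1;0 0 .52 0 0 0 -1;0 0 .58 0 0 0 -1;0 0 .605 0 0 0 -1;0 0 .605 0 0 0 -1' && python3 -m jog '0 0 0 0 0 0 .8;0 0 0 0 0 0 .8;0 0 0 0 0 0 .8;0 0 0 0 0 0 .8;0 0 0 0 0 0 .8;0 0 0 0 0 0 .8;0 0 0 0 0 0 .8;0 0 0 0 0 0 .8'
```

```text
t: 17.25
ee_pos: [442.5, -197.3, 21.4]
orientation: [-3.139, -0.123, 0.0]
ft_force: [-1.0, -0.5, 0.3]
width: 87.8
grasp_force: 0.0
t: 18.05
ee_pos: [442.4, -197.3, 21.5]
orientation: [3.139, 0.123, 0.0]
ft_force: [-1.0, -0.3, 4.2]
width: 44.6
grasp_force: 30.0
```

```bash
python3 -m jog '0 0 -.1 0 0 0 .8;0 0 -.3 0 0 0 .8;0 0 -.5 0 0 0 .8;.17 -.22 -.5 0 0 0 .8;.34 -.44 -.5 0 0 -.12 .8;.51 -.66 -.5 0 0 -.12 .8;.65 -.84 -.5 0 0 -.12 .8;.694 -.896 -.5 0 0 -.12 .8' && python3 -m jog '0 0 0 0 0 0 .8;0 0 0 0 0 0 .8'; python3 -c "
from h import *
go([567,-8,34],98)"
```

```text
t: 18.85
ee_pos: [568.3, -4.6, 121.3]
orientation: [-3.133, -0.225, -0.002]
ft_force: [0.2, -0.4, -0.4]
width: 44.4
grasp_force: 30.0
t: 19.05
ee_pos: [566.0, -7.4, 120.8]
orientation: [3.134, 0.224, -0.002]
ft_force: [0.1, -1.0, -1.4]
width: 44.4
grasp_force: 30.0
go [567  -8  34] 98 -> [0.005 0.004 0.434] [-0.     0.003  0.006]
```

```bash
python3 -m jog '0 0 .15 0 0 0 .8;0 0 .3 0 0 0 .8;0 0 .4 0 0 0 .8;0 0 .432 0 0 0 .8;0 0 .432 0 0 0 .8;0 0 .432 0 0 0 .8' && python3 -m jog '0 0 .002 0 0 0 .8;0 0 .002 0 0 0 .2;0 0 0 0 0 0 -.4;0 0 0 0 0 0 -1;0 0 0 0 0 0 -1;0 0 -.2 0 0 0 -1;0 0 -.45 0 0 0 -1;0 0 -.7 0 0 0 -1'; python3 - <<'E'
from h import *
m,T=cam("wrist"); im=get_image("wrist"); cv2.imwrite("pics/w6.png",im[:,:,::-1])
go([454.2,-325,140],98)
E
```

```text
t: 19.65
ee_pos: [566.6, -8.5, 35.4]
orientation: [3.134, 0.22, 0.0]
ft_force: [0.2, -0.1, -0.6]
width: 45.3
grasp_force: 30.0
t: 20.45
ee_pos: [566.0, -7.6, 176.1]
orientation: [-3.134, -0.222, 0.003]
ft_force: [0.9, -0.3, -0.3]
width: 87.0
grasp_force: 0.0
go [ 454. -325.  140.] 98 -> [-0.804  1.488  0.218] [ 0.004 -0.021  0.004]
```

View pics/w6.png

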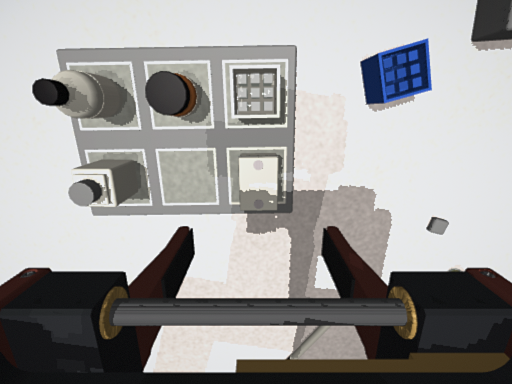

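```bash
python3 - <<'E'
import cv2
im=cv2.imread("pics/w6.png"); cv2.imwrite("pics/w6c.png",cv2.resize(im[35:225,40:310],None,fx=2.96,fy=2.96*1.0,interpolation=cv2.INTER_CUBIC))
E
```

```text
(no output)
```

View pics/w6c.png

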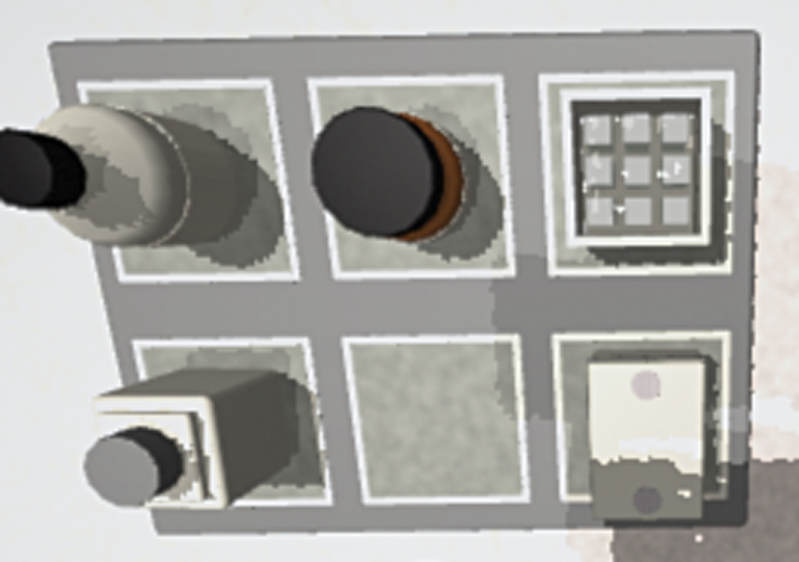

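```bash
python3 - <<'E'
from h import *
m,T=cam("wrist")
f=lambda u,v,z: ray((40+u/2.96,35+v/2.96),m,T,z)[:2]
M={(-50,-90):[(553,334),(731,332),(728,498),(560,502)],(50,0):[(308,77),(502,75),(515,275),(332,278)],(-50,0):[(343,338),(521,335),(529,500),(364,503)],(50,-90):[(540,74),(734,72),(732,272),(549,275)]}
A=np.array(list(M),float);B=np.array([np.mean([f(u,v,12) for u,v in c],0) for c in M.values()])
a=A-A.mean(0);b=B-B.mean(0); th=np.arctan2((a[:,0]*b[:,1]-a[:,1]*b[:,0]).sum(),(a*b).sum()); R=np.array([[np.cos(th),-np.sin(th)],[np.sin(th),np.cos(th)]]); t=B.mean(0)-R@A.mean(0)
print("tray",t,np.degrees(th),((B-t)@R).round(1).tolist())
C=[f(u,v,47) for u,v in [(588,360),(705,360),(704,517),(592,517)]]
g=lambda p:((p-t)@R).round(1)
c=np.mean(C,0);print("cart",c,g(c),g(C[0])-g(C[3]),"jar",g(f(377,172,70)),"cap",g(f(120,467,94)))
E
```

```text
tray [608.59957199  91.33322145] 9.055317807631992 [[-51.6, -91.3], [51.6, 1.7], [-51.2, 0.9], [51.2, -91.3]]
cart [571.24805876  -8.82123124] [-52.6 -93. ] [66.5 -0.8] jar [50.6 -1.4] cap [-46.7  92.8]
```

```bash
python3 -m jog '-.12 .22 0 0 0 0 -1;-.24 .44 0 0 0 0 -1;-.36 .66 0 0 0 0 -1;-.5 .9 0 0 0 0 -1;-.5 .9 0 0 0 0 -1' && python3 -m jog '-.12 .2 0 0 0 0 -1;-.22 .4 0 0 0 0 -1;-.3 .57 .1 0 0 0 -1;-.3 .57 .2 0 0 0 -1;-.3 .57 .2 0 0 0 -1;-.3 .57 .2 0 0 0 -1'; python3 - <<'E'
from h import *
m,T=cam("wrist"); im=get_image("wrist"); cv2.imwrite("pics/w7.png",im[:,:,::-1]); cv2.imwrite("pics/w7c.png",cv2.resize(im[120:260,190:320,::-1],None,fx=4,fy=4,interpolation=cv2.INTER_CUBIC))
for d in pinpoint("vial","wrist")[:2]: print(d["confidence"],T[:3]@np.r_[d["xyz"],1])
go([454.2,-325,24])
E
```

```text
t: 21.0
ee_pos: [491.2, -203.8, 175.0]
orientation: [3.133, 0.215, -0.0]
ft_force: [0.2, 0.1, 0.7]
width: 87.4
grasp_force: 0.0
t: 21.6
ee_pos: [449.8, -320.5, 134.8]
orientation: [-3.133, -0.222, 0.001]
ft_force: [0.8, -0.6, 0.4]
width: 87.9
grasp_force: 0.0
0.61 [ 451.16484809 -323.80245524    1.77094906]
go [ 454. -325.   24.] None -> [0.014 0.024 0.559] [0. 0. 0.]
```

View pics/w7c.png

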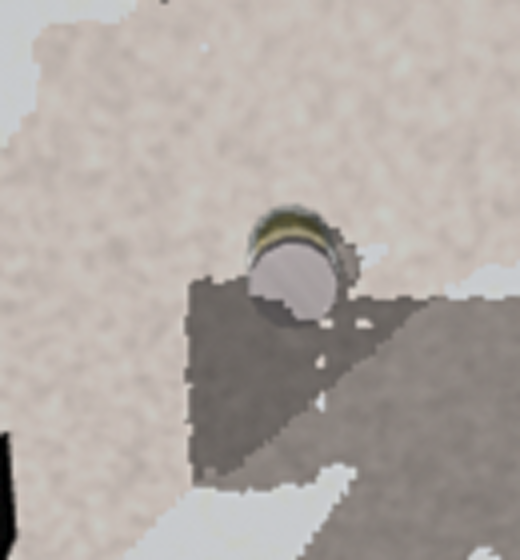

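```bash
python3 - <<'E'
from h import *
m,T=cam("wrist"); p=ray((190+294/4,120+283/4),m,T,43);print(p); go([p[0],p[1],24])
E
python3 -m jog '.014 .024 .2 0 0 0 -1;.014 .024 .4 0 0 0 -1;.014 .024 .5 0 0 0 -1;.014 .024 .55 0 0 0 -1;.014 .024 .555 0 0 0 -1;.014 .024 .555 0 0 0 -1' && python3 -m jog '0 0 0 0 0 0 .9;0 0 0 0 0 0 .9;0 0 0 0 0 0 .9;0 0 0 0 0 0 .9;0 0 0 0 0 0 .9;0 0 0 0 0 0 .9;0 0 0 0 0 0 .9;0 0 0 0 0 0 .9' && python3 -m jog '0 0 0 0 0 0 .9;0 0 0 0 0 0 .9;0 0 0 0 0 0 .9'
```

```text
[ 454.94245078 -325.90392338   43.        ]
go [ 455. -326.   24.] None -> [0.017 0.029 0.559] [0. 0. 0.]
t: 22.3
ee_pos: [454.0, -325.9, 25.1]
orientation: [3.133, 0.223, 0.002]
ft_force: [0.9, 0.1, 0.5]
width: 88.2
grasp_force: 0.0
t: 23.1
ee_pos: [453.1, -325.7, 23.9]
orientation: [-3.134, -0.222, 0.0]
ft_force: [0.4, 0.5, -0.1]
width: 27.1
grasp_force: 0.0
t: 23.4
ee_pos: [453.1, -325.6, 23.9]
orientation: [-3.134, -0.222, 0.0]
ft_force: [0.1, 1.0, -1.0]
width: 22.7
grasp_force: 30.0
```

```bash
python3 -m jog '0 0 -.1 0 0 0 .9;0 0 -.3 0 0 0 .9;0 0 -.5 0 0 0 .9;.12 -.22 -.6 0 0 0 .9;.24 -.42 -.6 0 0 0 .9;.33 -.62 -.6 0 0 0 .9;.38 -.75 -.6 0 0 0 .9' && python3 -m jog '.1 -.2 0 0 0 0 .9;.2 -.4 0 0 0 0 .9;.3 -.55 0 0 0 0 .9;.38 -.7 0 0 0 0 .9;.4 -.74 0 0 0 0 .9;.4 -.74 0 0 0 0 .9;.4 -.74 0 0 0 0 .9'; python3 - <<'E'
from h import *
m,T=cam("wrist"); im=get_image("wrist"); cv2.imwrite("pics/w8.png",im[:,:,::-1])
cv2.imwrite("pics/w8c.png",cv2.resize(im[100:290,130:380,::-1],None,fx=3,fy=3,interpolation=cv2.INTER_CUBIC))
go([566,-8.5,72])
E
```

```text
t: 24.1
ee_pos: [507.9, -164.0, 144.4]
orientation: [3.134, 0.224, 0.001]
ft_force: [-0.2, -0.5, 0.3]
width: 22.8
grasp_force: 30.0
t: 24.8
ee_pos: [565.0, -9.4, 143.8]
orientation: [3.134, 0.222, -0.001]
ft_force: [0.2, -0.1, -0.9]
width: 22.7
grasp_force: 30.0
go [566.  -8.  72.] None -> [ 0.006 -0.005  0.359] [0. 0. 0.]
```

View pics/w8c.png

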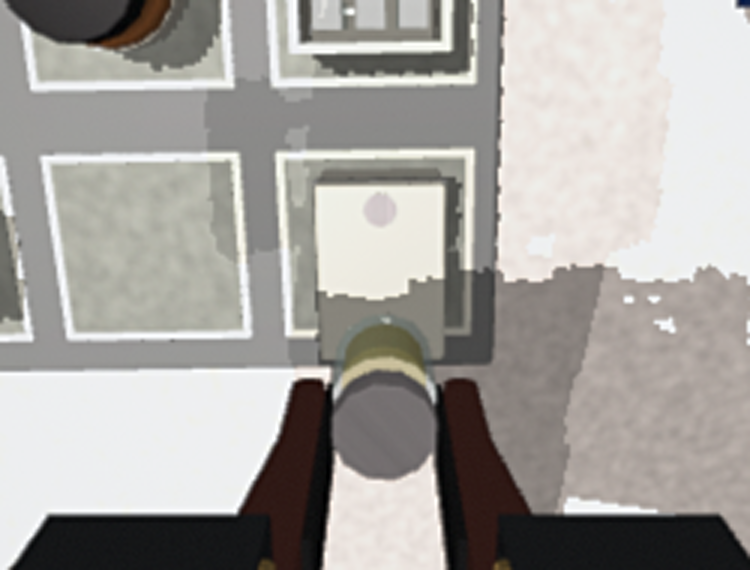

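```bash
python3 - <<'E'
from h import *
m,T=cam("wrist"); f=lambda u,v,z: ray((130+u/3,100+v/3),m,T,z)
C=[f(*p,47) for p in [(316,184),(445,182),(443,360),(320,358)]]; c=np.mean(C,0); v=f(385,428,163)
print(c,C[0]-C[3],C[0]-C[1],v); e=get_obs()["ee_pos"]; go(np.array([e[0]+c[0]-v[0],e[1]+c[1]-v[1],72]))
E
```

```text
[566.28931297  -8.46638639  47.        ] [63.92572626  8.84433516  0.        ] [-6.87142803 43.67740156  0.        ] [567.01689773  -9.49957061 163.        ]
go [564.  -9.  72.] None -> [-0.003 -0.006  0.359] [0. 0. 0.]
```

Both estimates agree to within 2 mm, so I'll lower the vial.

```bash
python3 -m jog '.001 -.005 .1 0 0 0 .9;.001 -.005 .2 0 0 0 .9;.001 -.005 .3 0 0 0 .9;.001 -.005 .345 0 0 0 .9;.001 -.005 .36 0 0 0 .9;.001 -.005 .36 0 0 0 .9;.001 -.005 .36 0 0 0 .9' && python3 -m jog '0 0 0 0 0 0 .6;0 0 0 0 0 0 .4;0 0 0 0 0 0 .2;0 0 0 0 0 0 0;0 0 0 0 0 0 0;0 0 -.1 0 0 0 0;0 0 -.3 0 0 0 0;0 0 -.55 0 0 0 0' && python3 -m jog '-.2 0 -.2 0 0 0 -.5;-.4 0 -.2 0 0 0 -.5;-.4 0 -.2 0 0 0 -.5;-.4 0 -.2 0 0 0 -.5;-.4 0 -.2 0 0 0 -.5';  python3 - <<'E'
from h import *
m,T=cam("wrist"); im=get_image("wrist"); cv2.imwrite("pics/w9.png",im[:,:,::-1])
cv2.imwrite("pics/w9c.png",cv2.resize(im[0:200,50:320,::-1],None,fx=2.96,fy=2.96,interpolation=cv2.INTER_CUBIC))
E
```

```text
t: 25.55
ee_pos: [566.2, -8.0, 72.8]
orientation: [3.134, 0.221, 0.002]
ft_force: [-0.2, -0.2, -0.3]
width: 22.4
grasp_force: 30.0
t: 26.35
ee_pos: [564.0, -7.6, 181.4]
orientation: [-3.133, -0.222, 0.007]
ft_force: [0.3, 1.3, 0.6]
width: 43.8
grasp_force: 0.0
t: 26.85
ee_pos: [487.4, -18.9, 222.0]
orientation: [3.134, 0.222, 0.001]
ft_force: [0.4, -0.1, -0.6]
width: 65.7
grasp_force: 0.0
```

View pics/w9c.png

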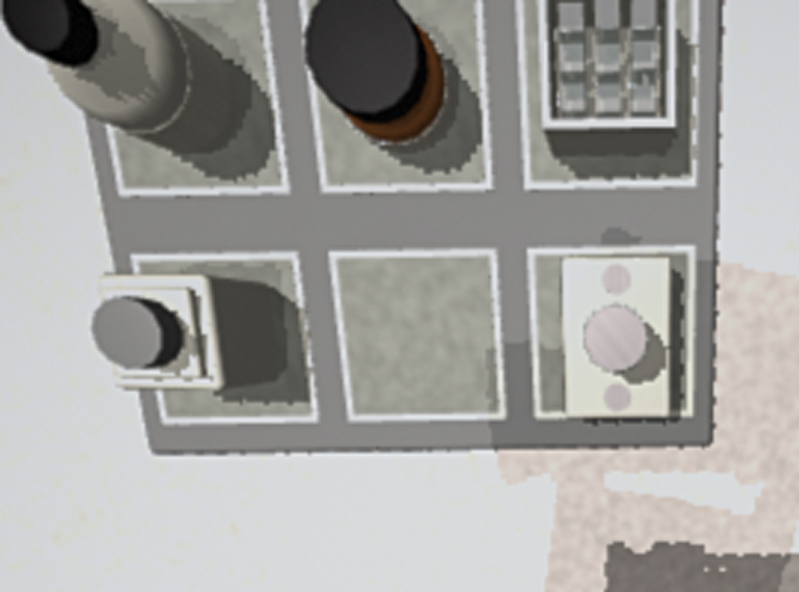

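The final picture shows the vial standing midway between the two seals on the cartridge, and every piece on its mark. The diluent bottle and tub haven't moved.

```bash
python3 -c "
from workcell import *
print(close_job())"
```

```text
the job is handed in; nothing more can be done
None
```

The calibration set is laid out as asked and the job is handed in: jar, square bottle and cartridge measured within about 5 mm of their marks, and the vial stands on the middle of the cartridge; the judging result was not shown.

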